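Load a tube rack into the analyser lane until it trips the roller switch

ROBOT

A 6-joint arm with a two-finger parallel gripper is mounted at the origin on the work surface. World frame = base frame: x ahead of the robot, y to its left, z up, the work surface at z = 0. Lengths are in mm, angles in rad, forces in N, time in s.
With the tool pointing down it reaches from about 300 to 750 mm from the base axis. Payload 8.5 kg.
Tool frame: the origin (TCP) lies midway between the tips of the shut fingers; the grasp point (between the pads) lies ctrl.tcp_to_grasp behind it (ctrl.tcp_to_grasp is the distance from the TCP to the grasp point, in mm); z points along the fingers, y is the direction in which the jaws open and shut (so a half turn about z gives the same grasp; the last joint's range is limited). The gripper opens to 88 mm and grips with 3 to 60 N. Pads are 18 mm wide; open, the fingers measure 123 mm over their backs; the gripper's body (75 mm by 187 mm) begins 45 mm behind the grasp point.
Start: joints at [-1.516, 0.381, 1.297, -0, 1.464, -0.215], TCP at [146.591, -530.086, 238.748] pointing down, gripper open.
Joint ranges: [-3.11, 3.11], [-0.89, 2.33], [0.22, 2.48], [-1.42, 4.56], [0.17, 2.85], [-2.88, 2.88]. Speed limits (rad/s): [2.39, 2.39, 3.14, 3.14, 3.14, 3.14].

INTERFACE

Orientations are given as a unit quaternion [x, y, z, w].
In Python, from workcell import ctrl, claw, solver, monitor, cams, ticket gives the robot as it stands. Calls block until the motion is done:
- ctrl.movep(position, orientation): joint-space move of the TCP to a pose.
- ctrl.servo_line(position, attitude=None, vel=150, f_stop=None): straight line of the TCP; attitude=None keeps the orientation; vel is the mean speed in mm/s. With f_stop (N) it stops when the force on the tool has changed by that much, and returns True; else False.
- ctrl.move_joints(angles): joint-space move.
- claw.ungrasp() and claw.close(effort=None): open the fingers fully, or close them until they stop; effort is the grip in N (None keeps the last).
- ctrl.dwell(seconds).
- solver.solve_ik(position, orientation): joint angles nearest the present ones, or None.
- monitor.observe(): the state.
- cams.capture(name): name is "scene" or "top" or "wrist"; returns a dict with "pixels" (400x640x3 uint8, red, green, blue), "intrinsics" (3x3 intrinsics, pixels), "xyz" and "rotation" of the camera in the world; the wrist camera has in their place "hand_eye" (4x4, takes a point from camera to tool coordinates, whose origin is the TCP and whose axes are the flange's). Camera axes: x right, y down, z forward; pixel columns grow to the right and rows downward; lengths in mm; the calibration is good to about 2 mm. A picture is of the moment at which its call begins: read the wrist's pose just before it. There is no depth.
A pose or a line that the arm cannot do raises ctrl.MotionError and nothing moves.
- ticket.sign_off(): hands the job in, once; it reports no verdict.
Trained networks look in the newest picture that a camera, given by its name, has taken for a name from the list of things; names that differ only in an ending like _2 or _b are one class to them, and where a whole thing is asked for, a point or a joint stands for the part that bears it (a point fixed in the world has none). Each returns a list of dicts, best first, with "conf" (0 to 1); they miss things now and then, are a little off and sometimes report something else, mostly with a low value. They report only what shows in the picture. A call takes as long as a camera call.
- cams.recognise(camera, name): "at" ([row, column] in pixels, amid what is visible of it).
The state is a dict: "clock": time; "joints": joint angles; "qvel": joint speeds; "joint_torque": joint torques, N m; "ee_pos": TCP position; "ee_rot": TCP orientation; "contact_force": force on the tool from outside, world axes, zero at the start; "torque": the same for the moment, N m; "opening": finger opening in mm.
Only numpy, scipy, OpenCV 4.12 (cv2) and the standard library are available. Lean on these libraries where they do the work, as an engineer would, in place of code of your own. Each camera call takes 0.05 s, during which the arm holds its last target.

TASK

Pick up the tube rack that has the upright handle, lower it gently, end grip rearmost, into the open front of the analyser's lane, short of the switch, and let go of it there. Then take hold of the grip at its rear end and slide it forward under the reader until its nose has pushed the switch's roller arm aside and it is fully home against the end block, and leave it there. Keep the rack upright throughout and do not disturb the other two racks.

Things in the scene. Friction and masses are not known exactly. Their poses are not given: they have to be found in the camera images.
- rack: The rack to load, 0.3 to 0.55 kg, one stiff piece: grey block 150 long (x), 44 wide (y), 55 high, four capped tubes fixed in it (tops at 105), upright handle fin in its middle and an end grip behind its rear; the other two racks on the white tray (6 thick) have neither. Origin: centre of its underside; x points to its nose (corners bevelled 12), z up. Starts upright on the tray, nose away from the robot.
- rack_center (a point): Point on the rack's vertical centre line, 72.5 mm above its underside (half-way up its total height of 145); axes as the rack.
- rack_handle (a point): Grasp point of the handle fin, 125 mm above the rack's underside, on its centre line. The fin is 12 thick across y, 34 long along x and rises to 145; it stands clear of the tubes by 11 mm fore and aft, and nothing stands beside it above 105.
- rack_tab (a point): Grasp point of the end grip, 102 mm behind the rack's centre (towards -x) and 88 mm above its underside. The end grip is an upright plate 12 thick across y, 34 long along x, from 30 to 105 mm above the rack's underside.
- lane_park (a point): Parking point in the lane's open front, on its floor (8 mm above the bench) and centre line; x points along the travel (away from the robot), y left, z up. A rack centred here is 83 mm short of the roller; its centre is 130 mm ahead when home. Steel side rails, 20 high, from 100 behind to 216 ahead: 60 apart up to 95 ahead, then narrowing to 50 at 128 ahead.
- lane_stop (a point): Foot of the white end block's near face, on the lane floor and centre line, 205 mm ahead of the parking point. The block stands 60 above the lane floor.
- reader (a point): Centre of the underside of the white reader head, which hangs 175 mm above the lane floor, 100 to 145 mm ahead of the parking point, on a post at the lane's right. The head is 50 high. The rack passes beneath it; a gripper holding the fin does not. With the rack home, the end grip's centre is still 72 mm short of the head.
- roller (a point): Centre of the white roller (18 diameter, 20 high) on the steel arm of the black limit switch at the left of the lane. At rest it stands in the rack's way, 167 mm ahead of the parking point, 13 mm left of the centre line and 43 mm above the lane floor.
- lever (a joint): Angle of the roller arm (rad) about an upright pivot 130 mm ahead and 50 mm left of the parking point, arm 52 long: 0 at rest, growing as the roller swings left out of the lane. The switch trips at 0.25; the home rack's flank holds it at about 0.34 to 0.45. A spring returns it; it resists the rack's nose with 1 to 2 N.
- rack_full: Bystander: a similar rack (block 150 x 44 x 55) with tubes up to 105 high but no fin or end grip, loose on the tray, alongside. Origin: centre of its underside.
- rack_empty: Bystander: the same block without tubes, 55 high, loose on the tray, alongside. The three racks stand side by side about 90 mm apart in any order. Origin: centre of its underside.

How it is judged:
By the outcome, as a careful person would: the job done as asked, in the order asked, and still so for the second after the job is handed in, with the robot touching nothing.
It also fails if it takes over 64 s, if anything falls off the work surface, if the arm or the gripper's body presses on something with over 40 N, if the wrist force passes 120 N, or if a joint passes its speed limit or range.

## Working session

There is one attempt and no reset: what is moved stays moved. The work goes in short steps, each a Python script; the robot and the scene stay as the last script left them, time stands still between calls to the robot, and variables do not carry over. Pictures are saved under pics/ and viewed, and the job is handed in when it is done.

```bash
ls; mkdir -p pics
python3 - <<'E'
from workcell import ctrl, claw, solver, monitor, cams, ticket
import cv2,numpy as np
s=monitor.observe();print(s['clock'],s['ee_pos'],s['ee_rot'],s['opening'],ctrl.tcp_to_grasp)
for n in ['scene','top']:
    c=cams.capture(n);cv2.imwrite(f'pics/{n}0.png',c['pixels'][:,:,::-1]);print(n,c['intrinsics'],c['xyz'],c['rotation'])
    for k in ['rack','rack_center','rack_handle','rack_tab','lane_park','lane_stop','reader','roller','lever','rack_full','rack_empty']:
        print(k,[(np.round(d['at'],1).tolist(),round(d['conf'],2)) for d in cams.recognise(n,k)][:3])
E
```

```text
pics
0.0 [ 146.55766992 -529.8045815   238.14009557] [ 9.90915523e-01  1.34483689e-01  3.64637143e-05 -7.50285526e-04] 88.2786832107899 18.700000000000003
scene [[505.16820431   0.         326.74805979]
 [  0.         505.16820431 200.50267608]
 [  0.           0.           1.        ]] [1473.07615968  431.36722285  935.80208175] [ 0.48228587  0.76521418 -0.35975936 -0.2289559 ]
rack [([176.7, 246.9], 0.86)]
rack_center [([173.7, 246.7], 0.78)]
rack_handle [([176.6, 247.5], 0.91)]
rack_tab [([176.5, 249.2], 0.77)]
lane_park [([252.8, 355.6], 0.61), ([171.6, 246.8], 0.15)]
lane_stop [([254.4, 357.9], 0.61)]
reader [([255.9, 357.8], 0.96)]
roller [([278.7, 355.4], 0.54)]
lever [([178.2, 245.9], 0.69), ([275.9, 357.1], 0.46)]
rack_full [([194.8, 271.5], 0.71)]
rack_empty [([208.4, 298.7], 0.65), ([174.5, 247.8], 0.18)]
top [[481.5964554    0.         321.39897536]
 [  0.         481.5964554  207.11187292]
 [  0.           0.           1.        ]] [ 329.98139518   17.36654715 1308.01694569] [-0.69356122  0.71235711 -0.07550394  0.07628456]
rack [([234.7, 427.6], 0.91)]
rack_center [([231.8, 425.9], 0.92)]
rack_handle [([236.4, 429.0], 0.84)]
rack_tab [([234.8, 428.8], 0.89)]
lane_park [([200.9, 274.6], 0.6)]
lane_stop [([200.1, 272.3], 0.57)]
reader [([204.1, 271.8], 0.97)]
roller [([176.5, 259.5], 0.63)]
lever [([176.8, 259.8], 0.57)]
rack_full [([233.7, 392.5], 0.62)]
rack_empty [([227.0, 363.3], 0.78)]
```

View pics/scene0.png

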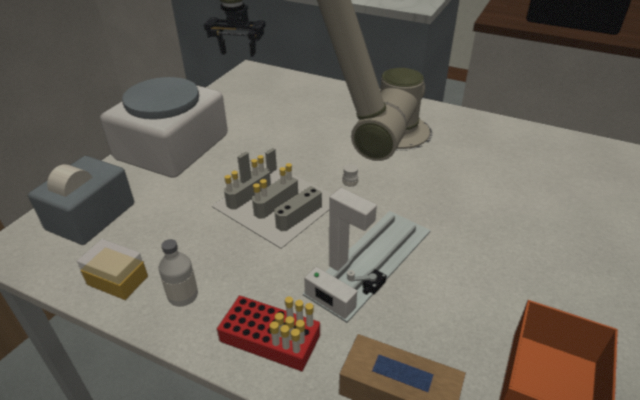

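View pics/top0.png

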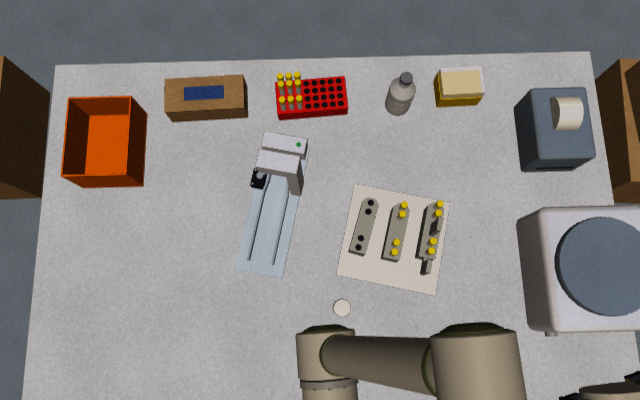

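Run:
```python
import cv2
a=cv2.imread('pics/top0.png')
cv2.imwrite('pics/topc1.png',cv2.resize(a[130:280,200:320],None,fx=4,fy=4,interpolation=cv2.INTER_CUBIC))
cv2.imwrite('pics/topc2.png',cv2.resize(a[170:290,330:470],None,fx=5,fy=5,interpolation=cv2.INTER_CUBIC))
```

```text
(no output)
```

View pics/topc1.png

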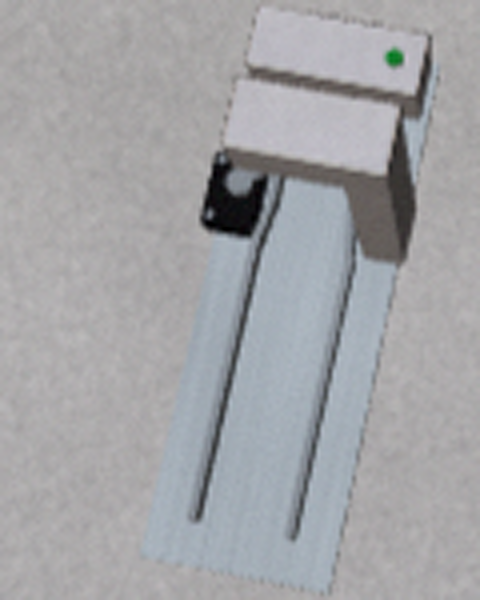

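View pics/topc2.png

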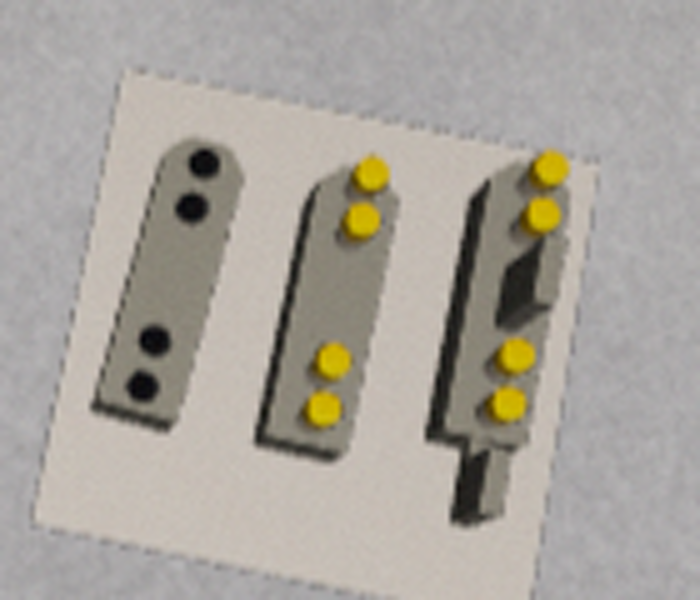

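```bash
cat > h.py <<'E'
from workcell import ctrl, claw, solver, monitor, cams, ticket
import cv2,numpy as np
from scipy.spatial.transform import Rotation as R
from scipy.optimize import least_squares
def campose(c,s=None):
    if 'hand_eye' in c:
        T=np.eye(4);T[:3,:3]=R.from_quat(s['ee_rot']).as_matrix();T[:3,3]=s['ee_pos']
        M=T@np.array(c['hand_eye']);return np.array(c['intrinsics']),M[:3,3],M[:3,:3]
    return np.array(c['intrinsics']),np.array(c['xyz']),R.from_quat(c['rotation']).as_matrix()
def proj(P,cp):
    K,t,Rm=cp;q=(np.atleast_2d(P)-t)@Rm@K.T;return q[:,:2]/q[:,2:]
def back(uv,z,cp):
    K,t,Rm=cp;uv=np.atleast_2d(uv);d=np.c_[uv,np.ones(len(uv))]@np.linalg.inv(K).T@Rm.T
    return t+d*((z-t[2])/d[:,2])[:,None]
def pose2(p,L):
    c,s=np.cos(p[2]),np.sin(p[2]);L=np.atleast_2d(L)
    return np.c_[p[0]+c*L[:,0]-s*L[:,1],p[1]+s*L[:,0]+c*L[:,1],L[:,2]]
def caps(img):
    h=cv2.cvtColor(img,cv2.COLOR_RGB2HSV)
    m=cv2.inRange(h,(20,150,110),(34,255,255))
    n,l,st,ce=cv2.connectedComponentsWithStats(m)
    return [(st[i,4],ce[i]) for i in range(1,n) if st[i,4]>8]
def down(yaw): # tool z down, tool y at angle yaw+90 (tool x along yaw)
    c,s=np.cos(yaw),np.sin(yaw)
    return R.from_matrix(np.array([[c,s,0],[s,-c,0],[0,0,-1]]).T.T).as_quat()
def snap(n,f=None):
    s=monitor.observe();c=cams.capture(n)
    if f: cv2.imwrite('pics/'+f,c['pixels'][:,:,::-1])
    return c['pixels'],campose(c,s)
E
python3 - <<'E'
from h import *
im,cp=snap('top')
for a,c in caps(im):
    if 330<c[0]<470 and 170<c[1]<290: print(a,c.round(1),back(c,111,cp).round(1))
B=lambda u,v,z:back([[200+u/4,130+v/4]],z,cp)[0]
for n,u,v,z in [('railL',195,518,28),('railR',292,536,28),('stopNL',245,68,68),('stopNR',420,102,68),('plateL',143,555,8),('plateR',330,590,8),('readNL',223,145,233),('readNR',388,178,233),('readFL',238,78,233),('readFR',405,108,233)]: print(n,B(u,v,z).round(1))
fin=lambda u,v:back([[330+u/5,170+v/5]],151,cp)[0].round(1)
print(fin(546,276))
E
```

```text
36 [403.9 204.4] [[ 592.9 -194.9  111. ]]
37 [439.8 203.3] [[ 593.2 -286.4  111. ]]
41 [438.1 212.3] [[ 570.  -280.2  111. ]]
39 [402.1 213.6] [[ 569.  -188.8  111. ]]
39 [396.2 241.8] [[ 497.6 -169.5  111. ]]
40 [433.  240.7] [[ 497.9 -261.8  111. ]]
41 [431.2 250.3] [[ 473.9 -255.6  111. ]]
42 [394.1 251.2] [[ 474.  -163.1  111. ]]
railL [472.3 211.9  28. ]
railR [458.7 147.5  28. ]
stopNL [772.  173.7  68. ]
stopNR [744.6  55.6  68. ]
plateL [450.6 249.8   8. ]
plateR [423.9 124.3   8. ]
readNL [666.4 165.7 233. ]
readNR [643.8  70.  233. ]
readFL [707.1 157.  233. ]
readFR [686.   59.4 233. ]
[ 529.8 -270.5  151. ]
```

Run:
```python
from h import *
s=monitor.observe();c=cams.capture('wrist');print(np.round(c['hand_eye'],3),np.round(c['intrinsics'],1))
im0=[533.75,-271,-0.253]
for y in(-.253,-.253+np.pi):
  for p in([533.75,-271,380],[560,158,300]):
    print(y,p,solver.solve_ik(p,down(y)))
ctrl.movep([533.75,-271,330],down(-.253))
im,cp=snap('wrist','w1.png')
s=monitor.observe();print(s['clock'],s['ee_pos'],s['joints'])
for a,ce in caps(im): print(a,ce.round(1),back(ce,111,cp).round(1))
for k in['rack_handle','rack_tab','rack']:print(k,cams.recognise('wrist',k))
print(proj([[533.75,-271,151]],cp))
```

```text
[[-0.00000e+00 -9.46000e-01 -3.23000e-01  8.47520e+01]
 [ 1.00000e+00 -0.00000e+00  1.00000e-03 -2.68000e-01]
 [-1.00000e-03 -3.23000e-01  9.46000e-01 -1.46662e+02]
 [ 0.00000e+00  0.00000e+00  0.00000e+00  1.00000e+00]] [[338.    0.  319. ]
 [  0.  338.  204.1]
 [  0.    0.    1. ]]
-0.253 [533.75, -271, 380] [-6.67383128e-01  4.25105053e-01  8.30891647e-01 -4.44089210e-16
  1.88559595e+00  1.15641320e+00]
-0.253 [560, 158, 300] [ 7.16586537e-02  4.05259705e-01  1.08269992e+00 -4.44089210e-16
  1.65363303e+00  1.89545498e+00]
2.888592653589793 [533.75, -271, 380] [-6.67383128e-01  4.25105053e-01  8.30891647e-01 -4.44089210e-16
  1.88559595e+00 -1.98517945e+00]
2.888592653589793 [560, 158, 300] [ 7.16586537e-02  4.05259705e-01  1.08269992e+00 -4.44089210e-16
  1.65363303e+00 -1.24613767e+00]
3.0833 [ 533.28998003 -271.76939428  329.76472244] [-6.68841968e-01  4.29093322e-01  9.62080621e-01 -1.32955210e-04
  1.75086161e+00  1.15597631e+00]
215 [318.6 109.2] [[ 595.7 -287.3  111. ]]
201 [236.  131.8] [[ 595.2 -196.4  111. ]]
208 [318.7 133.2] [[ 571.7 -281.2  111. ]]
189 [237.6 155. ] [[ 571.3 -189.9  111. ]]
171 [318.8 199.8] [[ 499.4 -262.6  111. ]]
165 [242.4 218.5] [[ 499.6 -171.1  111. ]]
160 [318.8 219.7] [[ 475.9 -256.4  111. ]]
144 [243.5 237.7] [[ 476.1 -164.5  111. ]]
102 [ 95.9 368.6] [[340.7  94.1 111. ]]
119 [541.8 369.9] [[ 184.6 -497.2  111. ]]
rack_handle [{'at': [164.8, 319.4], 'conf': 0.81}]
rack_tab [{'at': [160.7, 319.6], 'conf': 0.95}]
rack [{'at': [159.9, 319.5], 'conf': 0.84}, {'at': [170.6, 188.6], 'conf': 0.52}, {'at': [185.4, 28.8], 'conf': 0.43}]
[[318.36554977 178.48586272]]
```

View pics/w1.png

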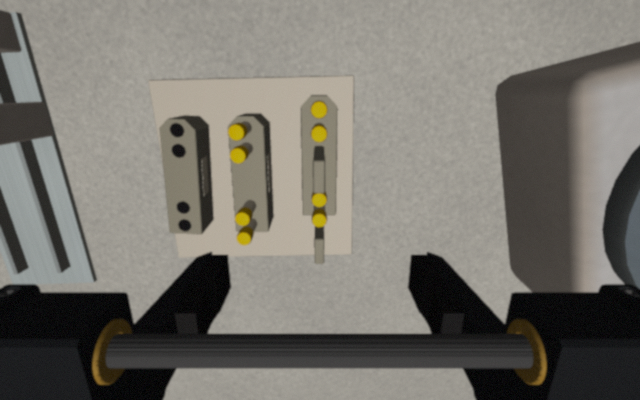

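Run:
```python
from h import *
ctrl.movep([500,170,330],down(-.22))
im,cp=snap('wrist','w2.png')
s=monitor.observe();print(s['clock'],s['ee_pos'].round(1))
np.savez('w2.npz',K=cp[0],t=cp[1],R=cp[2])
for k in['roller','reader','lane_stop']:print(k,cams.recognise('wrist',k))
cv2.imwrite('pics/w2a.png',cv2.resize(im[:300,200:500,::-1],None,fx=2,fy=2,interpolation=cv2.INTER_CUBIC))
```

```text
4.9083 [500.5 169.2 329.9]
roller []
reader [{'at': [90.4, 315.6], 'conf': 0.97}]
lane_stop [{'at': [89.3, 316.4], 'conf': 0.72}, {'at': [78.1, 636.1], 'conf': 0.68}]
```

View pics/w2.png

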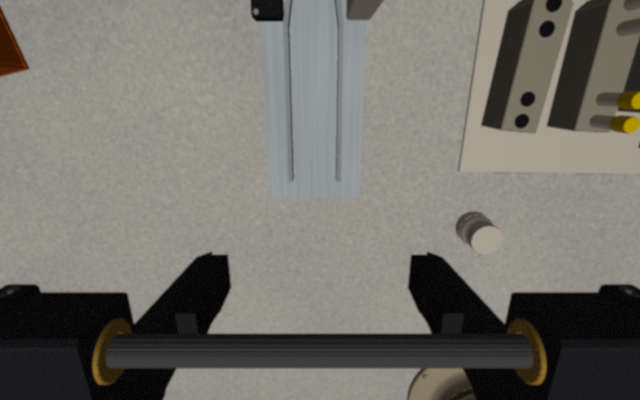

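View pics/w2a.png

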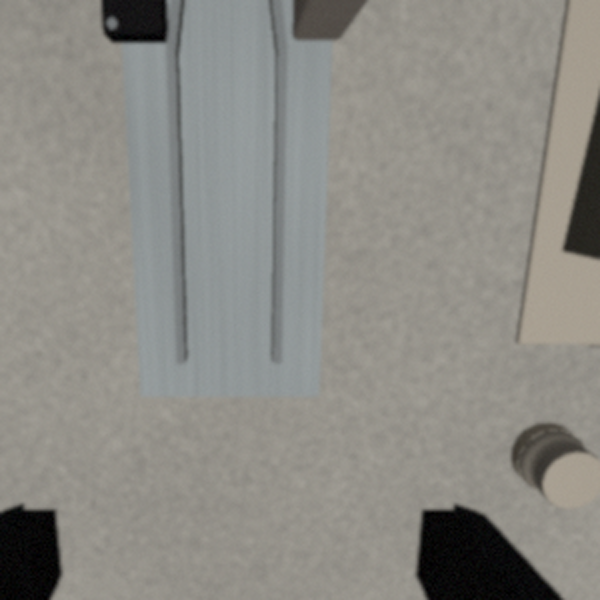

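Run:
```python
from h import *
d=np.load('w2.npz');cp=(d['K'],d['t'],d['R'])
B=lambda u,v,z=28:back([[200+(u-.5)/2,(v-.5)/2]],z,cp)[0]
Lr=[B(182,361),B(173,60)];Rr=[B(277,361),B(281,60)]
print(np.round(Lr+Rr,1))
m=[(Lr[i]+Rr[i])/2 for i in(0,1)]
print('sep',[np.linalg.norm(Lr[i]-Rr[i]) for i in(0,1)])
v=m[1]-m[0];yaw=np.arctan2(v[1],v[0]);print('mid',m,'yaw',yaw,'len',np.linalg.norm(v))
e=Lr[0]-Rr[0];print('yaw from ends',np.arctan2(-e[0],e[1]))
P=[B(140,396,8),B(320,396,8),B(123,42,8),B(332,42,8)];print(np.round(P,1));e=P[0]-P[1];print(np.arctan2(-e[0],e[1]),(P[0]+P[1])/2)
for q in (P[2]-P[0],P[3]-P[1]):print(np.arctan2(q[1],q[0]))
c=m[0]+100*np.array([np.cos(yaw),np.sin(yaw),0]);print('park',c)
```

```text
[[475.7 214.5  28. ]
 [656.4 174.2  28. ]
 [461.4 151.   28. ]
 [642.2 111.4  28. ]]
sep [np.float64(65.03162988905045), np.float64(64.37174067548479)]
mid [array([468.53327927, 182.73675948,  28.        ]), array([649.30230462, 142.80939973,  28.        ])] yaw -0.21738476341077323 len 185.12599650517515
yaw from ends -0.22134005683420757
[[452.1 253.6   8. ]
 [423.4 125.8   8. ]
 [676.1 202.9   8. ]
 [647.8  76.9   8. ]]
-0.22138603969817452 [437.73101247 189.66388893   8.        ]
-0.22248769602318655
-0.21444983601493917
park [566.17976262 161.16909178  28.        ]
```

Run:
```python
from h import *
c=cams.capture('top');im=c['pixels'];cp=campose(c)
print(np.round(R.from_quat(c['rotation']).as_matrix(),3))
x0,y0,S=235,175,6
big=cv2.resize(im[y0:y0+100,x0:x0+70,::-1],None,fx=S,fy=S,interpolation=cv2.INTER_CUBIC)
out=[big.copy()]
for p,col in [((566.2,161.0,-.219),(0,0,255)),((563.5,158.5,-.219),(255,0,0))]:
    b=big.copy()
    for y in(30,-30,35,-35):
        q=(proj(pose2(p,[[-100,y,28],[95,y,28]]),cp)-[x0,y0]+.5)*S-.5
        cv2.line(b,*[tuple(int(t) for t in r) for r in q],col,1)
    out.append(b)
cv2.imwrite('pics/ov.png',cv2.resize(np.hstack(out),None,fx=.63,fy=.9))
```

```text
[[-0.026 -0.977  0.213]
 [-1.     0.027 -0.002]
 [-0.004 -0.213 -0.977]]
```

View pics/ov.png

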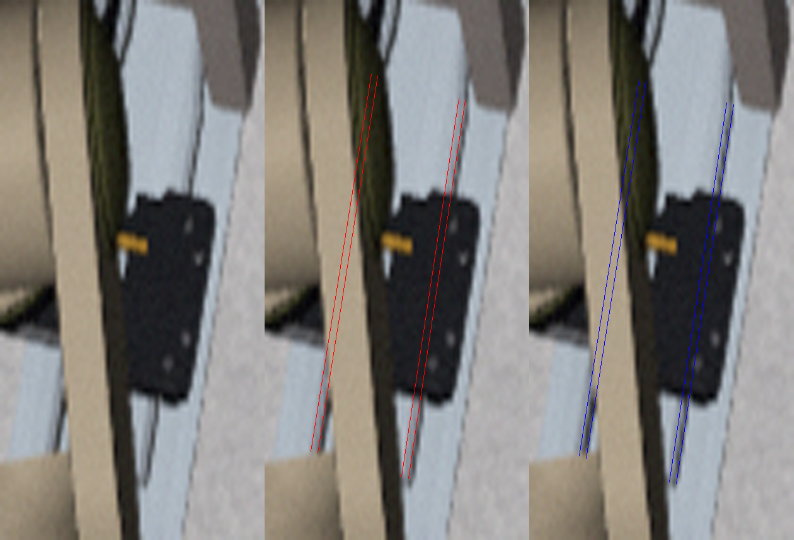

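Run:
```python
from h import *
q=down(-.2524)
ctrl.servo_line([495,165,360])
ctrl.movep([534.8,-271.5,240],q)
im,cp=snap('wrist','w3.png')
C=[(a,ce.round(1).tolist(),back(ce,111,cp)[0].round(1).tolist()) for a,ce in caps(im) if abs(ce[0]-319)<40 and ce[1]<300];print(C)
s=monitor.observe();print(s['clock'],s['ee_pos'].round(1),R.from_quat(s['ee_rot']).as_matrix()[:2,0])
for k in['rack_handle']:print(k,cams.recognise('wrist',k))
cv2.imwrite('pics/w3.png',im[:,:,::-1])
```

```text
[(np.int32(376), [320.6, 117.8], [595.8, -287.2, 111.0]), (np.int32(347), [320.5, 149.1], [571.7, -281.0, 111.0]), (np.int32(205), [320.2, 234.7], [497.8, -261.9, 111.0]), (np.int32(248), [320.2, 257.6], [475.7, -256.3, 111.0])]
7.1833 [ 535.3 -270.5  240.5] [ 0.96870187 -0.24822601]
rack_handle [{'at': [184.4, 322.5], 'conf': 0.61}]
```

View pics/w3.png

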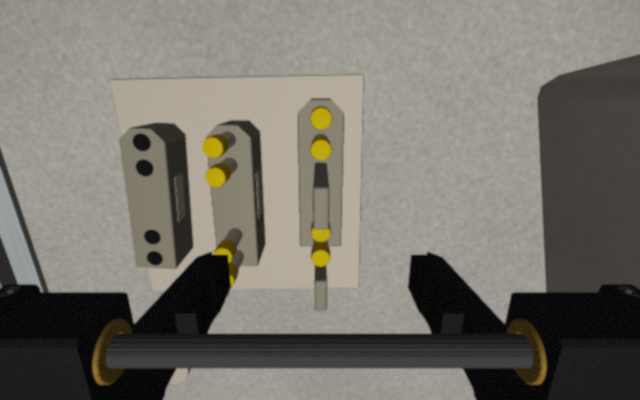

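Run:
```python
from h import *
q=down(-.2524)
print(ctrl.servo_line([535.2,-271.6,140],q,vel=100))
print(ctrl.servo_line([535.2,-271.6,114],q,vel=50,f_stop=8))
claw.close(40)
s=monitor.observe();print(s['clock'],s['ee_pos'].round(1),s['opening'],s['contact_force'].round(1))
ctrl.servo_line([535.2,-271.6,129],q,vel=40);
s=monitor.observe();print(s['clock'],s['ee_pos'].round(1),s['opening'],s['contact_force'].round(1),s['torque'].round(2))
im,cp=snap('wrist','w4.png')
snap('scene','s4.png')
```

```text
False
False
10.1833 [ 535.2 -271.7  114. ] 11.792324325768082 [0.6 0.3 0.3]
10.7083 [ 535.2 -271.6  129.1] 11.514031472223534 [-0.  -0.1 -4. ] [ 0.01 -0.07  0.02]
```

View pics/w4.png

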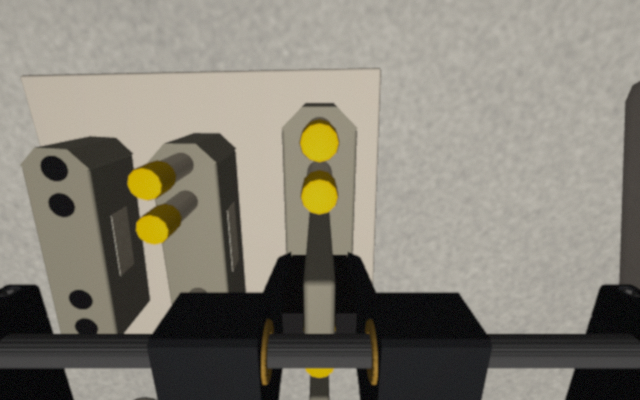

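View pics/s4.png

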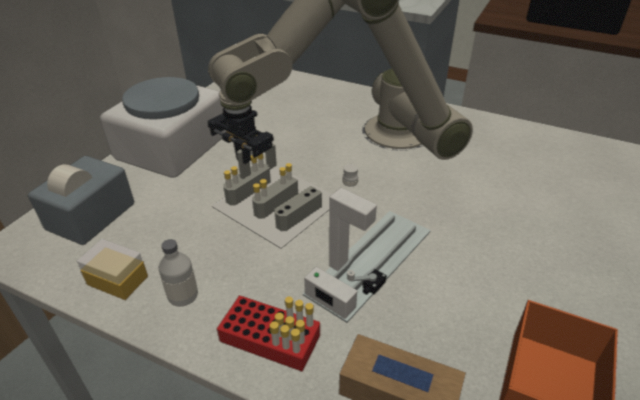

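Run:
```python
from h import *
ctrl.servo_line([535.2,-271.6,275],vel=150)
s=monitor.observe();print(s['clock'],s['contact_force'].round(1),s['opening'])
x0,y0,S=235,140,8
c=cams.capture('top');im=c['pixels'];cp=campose(c)
big=cv2.resize(im[y0:y0+140,x0:x0+75,::-1],None,fx=S,fy=S,interpolation=cv2.INTER_CUBIC)
b=big.copy();p=(565.2,159.6,-.219)
for y in(30,-30,35,-35):
    q=(proj(pose2(p,[[-100,y,28],[95,y,28]]),cp)-[x0,y0]+.5)*S-.5
    cv2.line(b,*[tuple(int(t) for t in r) for r in q],(0,0,255),1)
cv2.imwrite('pics/ov2.png',np.hstack([big,b])[-600:, 0:800] if 0 else np.hstack([big[520:1120,:400],b[520:1120,:400]]))
```

```text
11.9333 [ 0.2 -0.5 -3.7] 11.87420861709326
```

View pics/ov2.png

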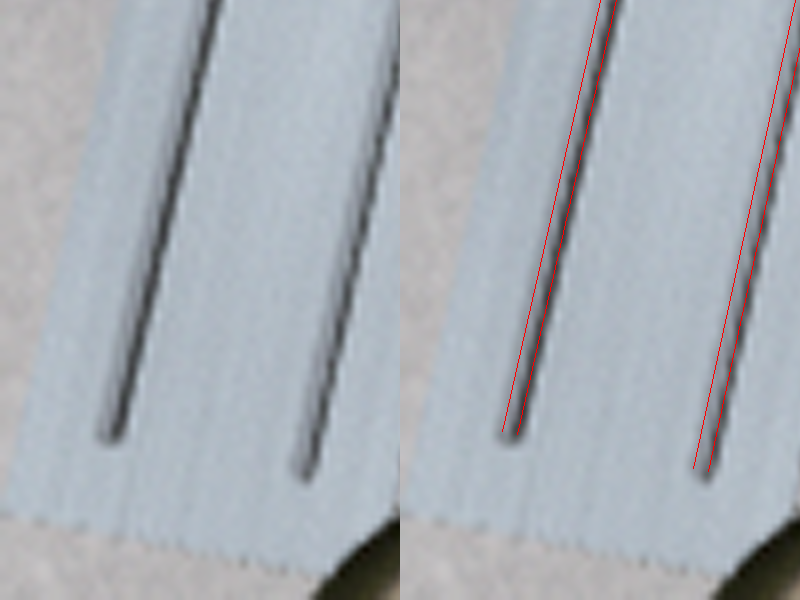

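```bash
cat >> h.py <<'E'
LANE=(564.5,159.8,-.219)
def lp(x,z,y=0): return pose2(LANE,[[x,y,z]])[0]
E
python3 - <<'E'
from h import *
q0=down(-.2524);q=down(-.219)
ctrl.servo_line([500,0,275],q0,vel=200)
ctrl.servo_line(lp(-40,275),q,vel=200)
ctrl.servo_line(lp(-4,275),q,vel=100)
ctrl.servo_line(lp(-4,165),q,vel=100)
s=monitor.observe();print(s['clock'],s['ee_pos'].round(1),s['contact_force'].round(1),lp(-4,165))
snap('scene','s5.png');im,_=snap('top','t5.png');snap('wrist','w5.png')
cv2.imwrite('pics/t5c.png',cv2.resize(im[130:290,200:340,::-1],None,fx=4,fy=3.75/1*1,interpolation=cv2.INTER_CUBIC))
a=cv2.imread('pics/s5.png');cv2.imwrite('pics/s5c.png',cv2.resize(a[150:330,270:470],None,fx=3.3,fy=3.3,interpolation=cv2.INTER_CUBIC))
E
```

```text
16.2583 [560.9 160.7 165.6] [ 0.7  0.5 -3.5] [560.59553924 160.66901447 165.        ]
```

View pics/s5c.png

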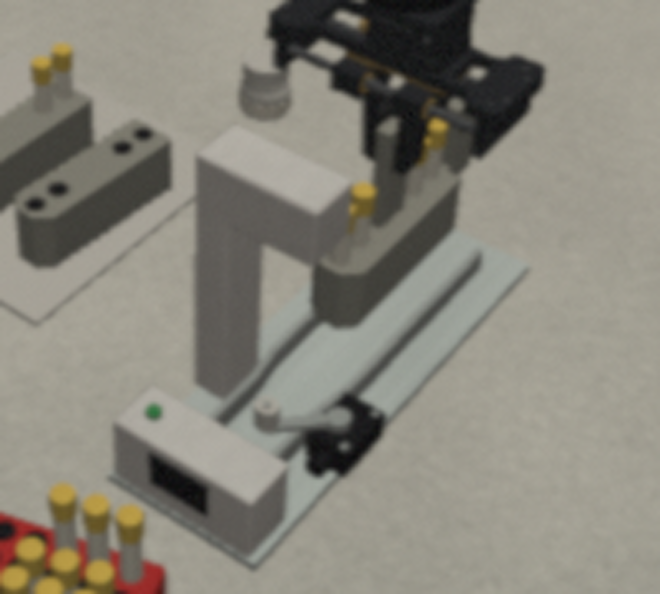

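View pics/w5.png

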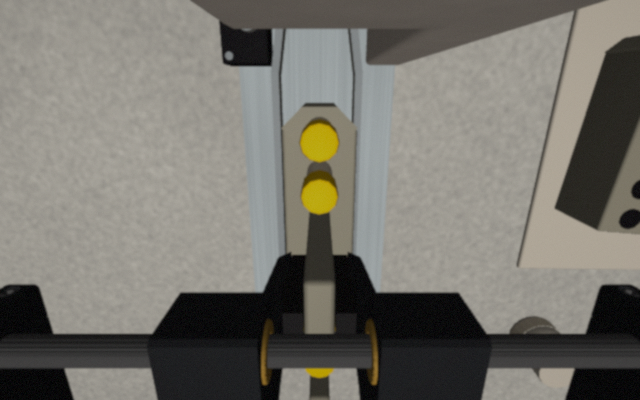

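View pics/t5c.png

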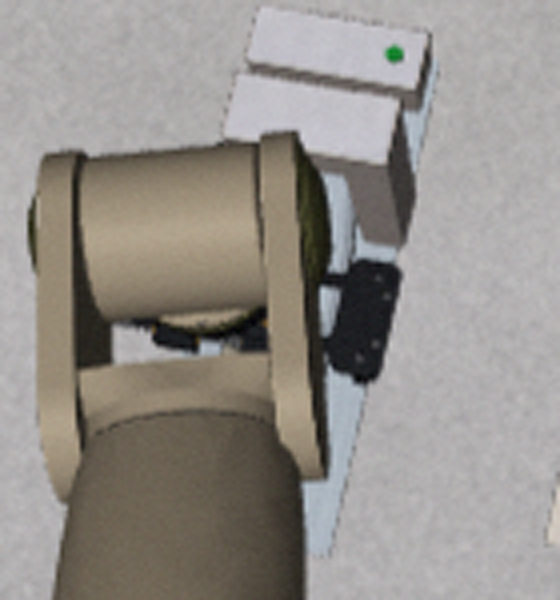

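Run:
```python
from h import *
q=down(-.219)
ctrl.servo_line(lp(-4,123,1),q,vel=60)
s=monitor.observe();print(s['clock'],s['contact_force'].round(1))
r=ctrl.servo_line(lp(-4,114,1),q,vel=12,f_stop=3)
s=monitor.observe();print(r,s['clock'],s['ee_pos'].round(1),s['contact_force'].round(1),s['torque'].round(2))
snap('wrist','w6.png')
```

```text
17.2583 [-0.3  0.3 -2.6]
True 17.85 [560.8 161.6 116. ] [-0.1 -0.7  5.9] [0.02 0.   0.01]
```

View pics/w6.png

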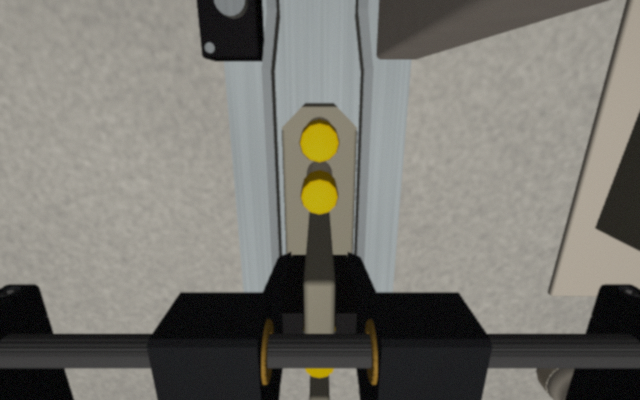

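Run:
```python
from h import *
q=down(-.219);q2=down(-.219+np.pi)
claw.ungrasp()
s=monitor.observe();print(s['clock'],s['opening'],s['contact_force'].round(1))
ctrl.servo_line(lp(-4,240,1),q,vel=150)
ctrl.servo_line(lp(-106,240,1),q,vel=150)
im,cp=snap('wrist','w7.png')
C=sorted([(ce[1],back(ce,113,cp)[0]) for a,ce in caps(im) if abs(ce[0]-319)<60 and ce[1]<300],key=lambda t:t[0]);print([c[1].round(1).tolist() for c in C])
print(solver.solve_ik(lp(-106,240,1),q2),solver.solve_ik(lp(28,77,0),q2),monitor.observe()['clock'])
```

```text
19.0917 87.99490953103584 [-0.1 -0.1 -1.4]
[[596.2, 153.8, 113.0], [525.3, 169.7, 113.0], [500.9, 175.1, 113.0]]
[ 1.40295441e-01  2.85851827e-01  1.43816029e+00 -4.44089210e-16
  1.41758054e+00 -1.21150089e+00] [ 6.07528312e-02  6.37512561e-01  1.34446922e+00 -4.44089210e-16
  1.15961087e+00 -1.29104350e+00] 20.9583
```

View pics/w7.png

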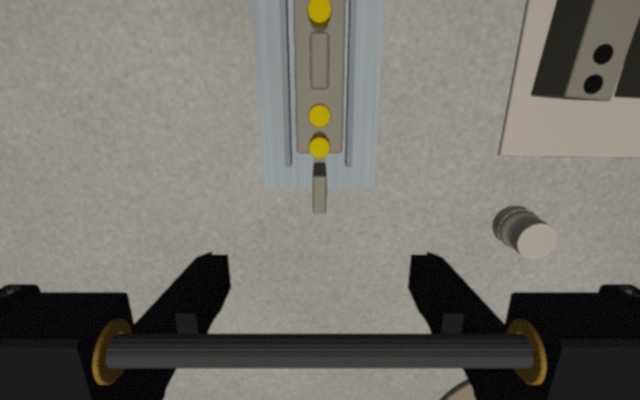

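Run:
```python
from h import *
q2=down(-.219+np.pi)
ctrl.movep(lp(-106,240,1),q2)
ctrl.servo_line(lp(-106,120,1),q2,vel=150)
r=ctrl.servo_line(lp(-106,77.5,1),q2,vel=60,f_stop=8)
s=monitor.observe();print(r,s['clock'],s['ee_pos'].round(1),lp(-106,77.5,1),s['contact_force'].round(1))
im,cp=snap('wrist','w8.png')
```

```text
False 25.4167 [461.4 183.8  77.7] [461.24904337 183.80499856  77.5       ] [ 0.3 -0.5 -0.5]
```

View pics/w8.png

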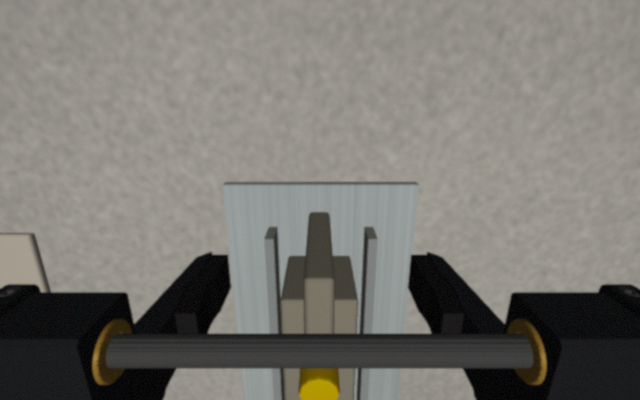

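Run:
```python
from h import *
q2=down(-.219+np.pi)
claw.close(30)
s=monitor.observe();print(s['clock'],s['opening'],s['contact_force'].round(1))
r=ctrl.servo_line(lp(-36,77.5,.7),q2,vel=50,f_stop=12)
s=monitor.observe();print(r,s['clock'],s['ee_pos'].round(1),s['contact_force'].round(1))
if not r:
    r=ctrl.servo_line(lp(18,77.5,.2),q2,vel=40,f_stop=12)
    s=monitor.observe();print(r,s['clock'],s['ee_pos'].round(1),s['contact_force'].round(1),s['torque'].round(2))
im,_=snap('scene','s9.png')
cv2.imwrite('pics/s9c.png',cv2.resize(im[150:330,270:470,::-1],None,fx=3.3,fy=3.3,interpolation=cv2.INTER_CUBIC))
```

```text
26.6 11.636285247763167 [ 0.5  0.5 -0. ]
False 28.15 [529.6 168.3  77.5] [-1.4 -0.   1.6]
False 29.65 [582.3 156.   77.5] [-3.1 -0.9  2.4] [-0.07  0.34 -0.14]
```

View pics/s9c.png

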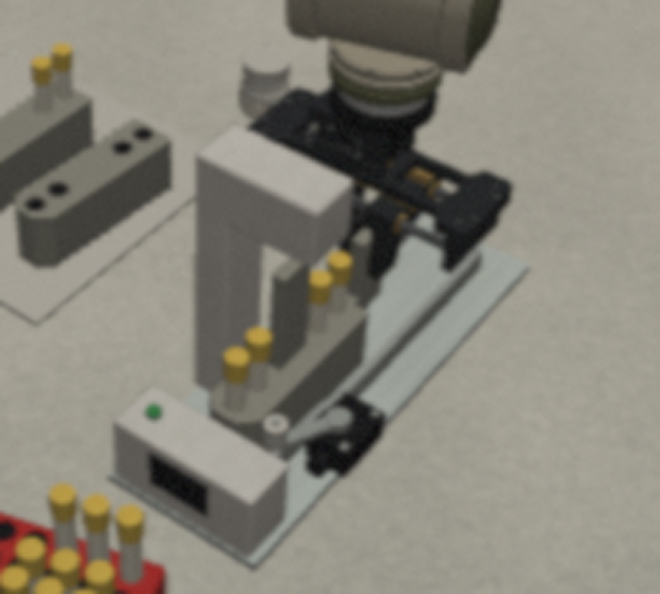

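Run:
```python
from h import *
q2=down(-.219+np.pi)
r=ctrl.servo_line(lp(40,77.5,.2),q2,vel=15,f_stop=10)
s=monitor.observe();p=s['ee_pos'];print(r,s['clock'],p.round(1),s['contact_force'].round(1),s['torque'].round(2))
d=p[:2]-LANE[:2];print('along',d@[np.cos(.219),-np.sin(.219)])
im,_=snap('scene','s10.png')
cv2.imwrite('pics/s10c.png',cv2.resize(im[150:330,270:470,::-1],None,fx=3.3,fy=3.3,interpolation=cv2.INTER_CUBIC))
```

```text
True 30.5 [591.4 154.1  77.5] [-1.2 -0.2  3.8] [ 0.06  0.03 -0.12]
along 27.461143940835136
```

View pics/s10c.png

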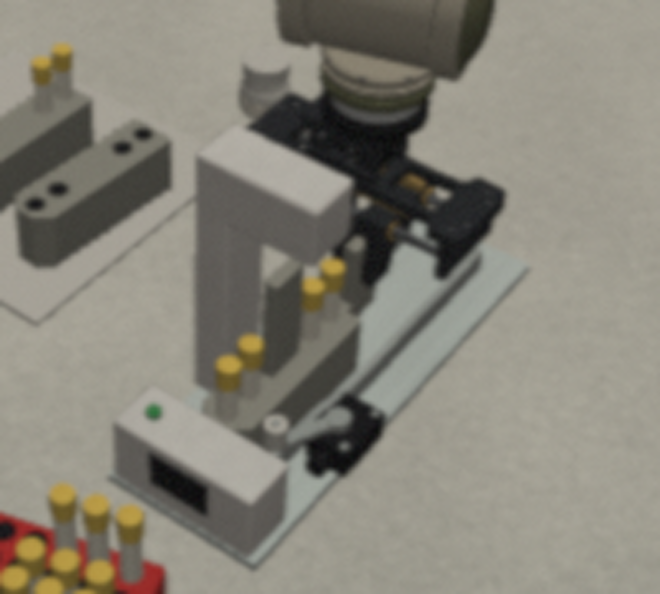

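Run:
```python
from h import *
q2=down(-.219+np.pi)
for _ in range(2):
    p0=monitor.observe()['ee_pos'][:2]-LANE[:2]
    a0=p0@[np.cos(.219),-np.sin(.219)]
    r=ctrl.servo_line(lp(a0+5,77.5,.2),q2,vel=10,f_stop=14)
    s=monitor.observe();d=s['ee_pos'][:2]-LANE[:2];print(r,s['clock'],a0,d@[np.cos(.219),-np.sin(.219)],s['contact_force'].round(1))
claw.ungrasp()
s=monitor.observe();print(s['clock'],s['opening'],s['contact_force'].round(1))
p=s['ee_pos'];ctrl.servo_line([p[0],p[1],180],q2,vel=100)
ctrl.servo_line(lp(-60,260),q2,vel=200)
ctrl.movep([330,-60,400],q2)
im,cp=snap('top');np.savez('t11.npz',K=cp[0],t=cp[1],R=cp[2])
cv2.imwrite('pics/t11.png',im[:,:,::-1])
cv2.imwrite('pics/t11c.png',cv2.resize(im[130:280,200:320,::-1],None,fx=4,fy=4,interpolation=cv2.INTER_CUBIC))
for a,c in caps(im):
    if 200<c[0]<470 and 130<c[1]<290: print(a,c.round(1),back(c,113 if c[0]<330 else 111,cp)[0].round(1))
im,_=snap('scene')
cv2.imwrite('pics/s11c.png',cv2.resize(im[130:330,200:440,::-1],None,fx=3,fy=3,interpolation=cv2.INTER_CUBIC))
print(monitor.observe()['clock'])
```

```text
True 30.9417 27.443437384353945 27.437941562206266 [-2.4 -1.6  3.8]
True 31.3 27.437941562206266 27.400331907285985 [-0.9  0.3  4.1]
32.4833 88.40432004681823 [-1.2  0.4  0.6]
32 [280.6 149. ] [749.2 117.6 113. ]
36 [272.4 184.9] [652.9 139.4 113. ]
39 [270.4 194. ] [628.9 144.6 113. ]
36 [403.9 204.4] [ 592.9 -194.9  111. ]
40 [402.  213.7] [ 568.9 -188.6  111. ]
40 [396.1 241.8] [ 497.4 -169.4  111. ]
41 [394.1 251.3] [ 473.8 -163.   111. ]
35.725
```

View pics/t11c.png

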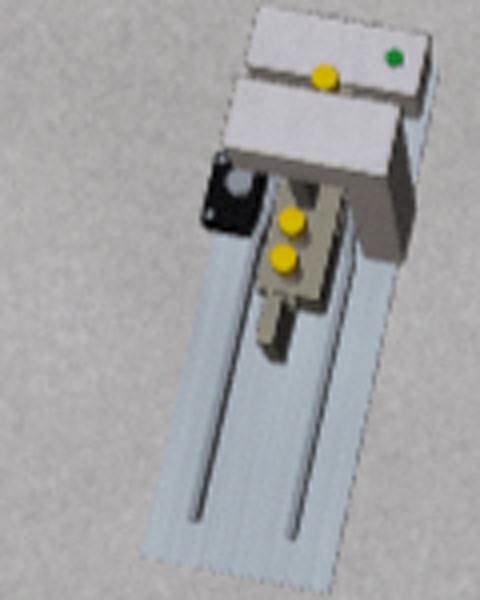

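View pics/s11c.png

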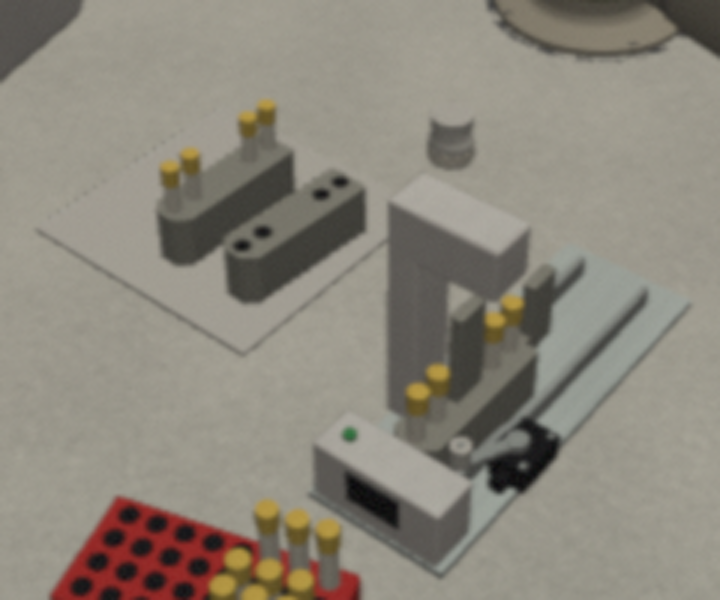

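Run:
```python
from h import *
q=down(-.219)
ctrl.movep(lp(40,340),q)
ctrl.servo_line(lp(110,340),vel=150)
im,cp=snap('wrist');s=monitor.observe();print(s['clock'],s['ee_pos'].round(1))
cv2.imwrite('pics/w12.png',im[:,:,::-1])
print(proj([lp(205,68),lp(205,63),lp(205,63,22),lp(205,63,-22)],cp))
for a,c in caps(im):
    if 250<c[0]<390: print(a,c.round(1),back(c,113,cp)[0].round(1))
```

```text
39.5167 [671.3 136.2 340.4]
[[319.08040374  78.86197685]
 [319.07713931  78.97755465]
 [300.36325465  78.97669957]
 [337.78989471  78.97840968]]
213 [319.6  91.2] [751.6 117.7 113. ]
208 [319.4 115.4] [727.6 123.2 113. ]
```

View pics/w12.png

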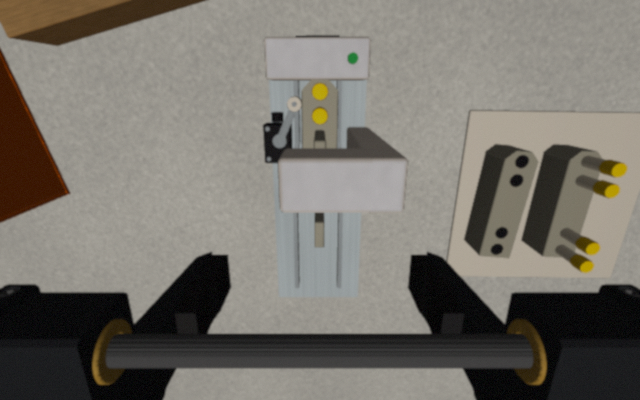

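```bash
python3 -c "
import cv2
a=cv2.imread('pics/w12.png');cv2.imwrite('pics/w12c.png',cv2.resize(a[60:150,255:375],None,fx=6,fy=6,interpolation=cv2.INTER_CUBIC))"
```

```text
(no output)
```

View pics/w12c.png

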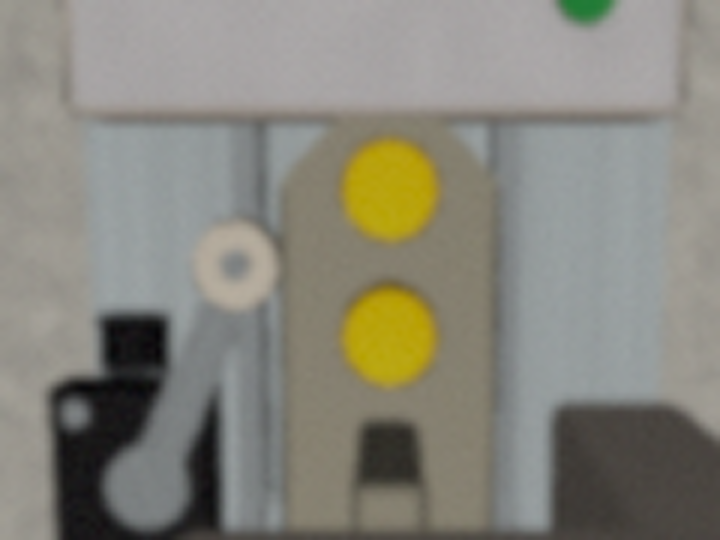

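Run:
```python
from h import *
print(monitor.observe()['contact_force'].round(1));ticket.sign_off();print(monitor.observe()['clock'])
```

```text
[-0.2  0.1  0.8]
the job is handed in; nothing more can be done
the job is handed in; nothing more can be done
```

The rack is fully home in the analyser's lane and the job is handed in, about 40 s into the 64 s allowed.

- **Loading:** I lifted the rack by its fin and lowered it gently into the open front of the lane, about 4 mm behind the parking point. Contact came at the expected floor height, and I let go there.
- **Sliding home:** I took hold of the end grip with the gripper turned half round, so the camera stayed clear of the reader. I slid the rack under the reader until it stopped, with the grip about 27.5 mm ahead of the parking point (28 mm nominal). Two more pushes did not move it, and I released it and backed off.
- **Last checks:** In the wrist view from above, the nose meets the end block with no visible gap. The roller rests on the rack's left flank with its arm swung aside, and the rack stands straight. The full rack's tube caps are within 0.3 mm of where they started, and the empty rack looks unmoved. At hand-in the robot was clear of everything.
- **Disagreements:** The top and wrist cameras differed by about 2–4 mm on the rack and lane positions, so I used values in between. From the top view, the rack's centre came out 127.8 mm ahead of the parking point instead of 130. My hand-picked estimate of its distance to the block was 71 mm instead of 75. I put both down to measurement error. The lever angle was judged only by eye.

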